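# Peel the clinging top tray off the stack and show it to the reader

## Task

The top tray of the nested stack clings under two spring clips. Take it by its orange pull tab and peel it off: raise the tab corner first, while the opposite corner still rests on the stack, until the clips let go, then lift the tray clear. Carry it to the round inspection reader and finish while holding it there by the tab, level and centred over the reader's window about 10 cm above it, without touching the reader or disturbing the loose things around.

Things in the scene. Friction and masses are not known exactly. Their poses are not given: they have to be found in the camera images.
- tray_center (a point): Centre of the loose top tray, in the plane of the underside of its rim (32 mm above the table when seated), with the tray's axes: x runs along the diagonal of the square tray from the corner with the orange tab (-x) to the opposite corner (+x, 85 mm from the centre); z is up when seated. At the start x points ahead of the robot, turned at most 12 degrees to its right or 35 to its left, so the tab is on the robot's side.
- tray_tab (a point): Centre of the orange upright pull tab at the tray's -x corner, 69 mm from the tray's centre and 19 mm above tray_center, same axes. The tab is 24 mm long along the tray's x (the diagonal), 10 mm thick along y, 32 mm tall (top 16 mm above this point); pinch it from above across y. The rim's top lies 16 mm below this point, so finger tips must stay less than that below it.
- tray_far (a point): Point of the tray 80 mm from its centre on +x, near the corner opposite the tab, in the plane of the rim's underside. The tray hinges on this corner (85 mm from the centre) when the tab corner is raised.
- stack_seat (a point): Centre of the seat on which the top tray's rim rests, 32 mm above the table, with the stack's axes (x from the tab corner to the opposite corner, z up).
- reader_window (a point): Centre of the glass window on top of the fixed inspection reader, a black round puck 80 mm across (foot 92 mm), with yellow and blue rings round the window, looking straight up; 31 mm above the table.
- collar_a: Loose cream pump collar, 28 mm across, 34 mm tall, origin under its centre. A bystander.
- collar_b: Loose white pump collar, 28 mm across, 34 mm tall, origin under its centre. A bystander.
- pin_a: Loose upright steel pin, 26 mm foot, 110 mm tall, origin under its centre. A bystander.
- reader: The reader's body, origin under its centre on the table.
- stack: The fixed stack, origin under its centre on the table, axes as stack_seat: grey base 156 mm square, nested white trays, three low aluminium corner guides (open at the tab corner), a steel spring flap on each of the two edges next to the far corner, overlapping the tray's rim by 5 mm. A thin guide rail over the belt (56 to 67 mm high) ends some cm beyond.
- tray: The loose tray; same origin and axes as tray_center. White formed square tray, 120 x 120 mm, rim 3 mm thick, with a tub of four pockets (100 x 100 mm outside) reaching 14 mm below the rim's underside and nesting loosely in the tray below; 40 to 80 g.
- clip_right (a joint): Spring flap on the stack's -y side, holding the top tray's rim down with about 2 N: angle in rad, 0 lying over the rim, growing as the rim pushes it up. It lets the rim pass at about 1 rad, when the rim there has risen about 10 mm, that is when the tab corner has risen about 25 mm (0.15 rad of tilt); then it springs back to 0.
- clip_left (a joint): Spring flap on the stack's +y side, holding the top tray's rim down with about 2 N: angle in rad, 0 lying over the rim, growing as the rim pushes it up. It lets the rim pass at about 1 rad, when the rim there has risen about 10 mm, that is when the tab corner has risen about 25 mm (0.15 rad of tilt); then it springs back to 0.
There are look-alikes about, which are no part of the job. Leave any red look-alike of the tray alone.

How it is judged (in metres and radians):
On the way, in this order (a step that is already met when the one before it is completed fails the run):
1. the tab corner is raised at least 15 mm while the opposite corner still rests on the stack (within 6 mm) (z of tray_tab in the frame of stack_seat above 0.034 m and z of tray_far in the frame of stack_seat below 0.006 m and horizontal distance between tray_far and stack_seat below 0.095 m and contact force between the fingers and tray above 0.5 N), for 0.1 s.
2. the tray is lifted clear of the stack, held (z of tray_center in the frame of stack_seat above 0.045 m and z of tray_far in the frame of stack_seat above 0.02 m and contact force between tray and stack below 0.05 N and contact force between the fingers and tray above 0.5 N), for 0.1 s.
At the end, for the whole second after the job is handed in: The tray is held still by the fingers, touching neither reader nor stack, its centre within 25 mm of the reader window's axis and 70 to 140 mm above the window, right way up and level within 0.2 rad (horizontal distance between tray_center and reader_window below 0.025 m and z of tray_center in the frame of reader_window between 0.07 and 0.14 m and angle between tray_center's own z axis and vertical below 0.2 rad and linear speed of tray below 0.02 m/s and contact force between the fingers and tray above 0.5 N and contact force between tray and reader below 0.05 N and contact force between tray and stack below 0.05 N); the arm keeps its last pose, push and grip.
It fails at once if the tray, fingers or arm touch the reader (contact force between any of tray, the fingers, the arm and reader above 0.5 N).
It fails at once if a loose bystander is moved more than 30 mm (distance of any of collar_a, collar_b, pin_a from where it was at the start of the episode above 0.03 m).
It also fails if it takes over 42 s, if anything falls off the work surface, if the arm or the gripper's body presses on something with over 40 N, if the wrist force passes 120 N, or if a joint passes its speed limit or range.

## Robot

A 6-joint arm with a two-finger parallel gripper is mounted at the origin on a cart in front of the work surface, level with it; the furniture and walls round the work are solid. World frame = base frame: x ahead of the robot, y to its left, z up, the work surface at z = 0. Lengths are in mm, angles in rad, forces in N, time in s.
With the tool pointing down it reaches from about 350 to 775 mm from the base axis. Payload 7.3 kg.
Tool frame: the origin (TCP) lies midway between the tips of the shut fingers; the grasp point (between the pads) lies 19 mm behind it; z points along the fingers, y is the direction in which the jaws open and shut (so a half turn about z gives the same grasp; the last joint's range is limited). The gripper opens to 92 mm and grips with 3 to 60 N. Pads are 19 mm wide; open, the fingers measure 130 mm over their backs; the gripper's body (75 mm by 190 mm) begins 47 mm behind the grasp point.
Start: joints at [-1.273, 0.342, 1.524, -0, 1.275, -0.146], TCP at [225.446, -474.151, 226.741] pointing down, gripper open.
Joint ranges: [-2.53, 2.53], [-0.77, 2.02], [0.04, 2.7], [-1, 4.14], [0.28, 2.66], [-3.11, 3.11]. Speed limits (rad/s): [2.57, 2.57, 3.14, 3.14, 3.14, 3.14].

## Interface

Orientations are given as a unit quaternion [w, x, y, z].
In Python, from cell import readout, cams, workorder gives the robot as it stands. The module is installed in compiled form; this text tells all that it offers.
- The arm moves only by the tool step_arm, never from a script. Its argument "targets" is a list that holds one entry, the list of rows, each a list of 6 numbers: the shift along the tool's x, y, z in cm, then the turn, a rotation vector about the tool's x, y, z in degrees. A call has 1 to 5 rows; each row is the pose to reach, as a shift and turn from the pose commanded when the call began, along the tool's axes at that moment; what a row does not reach only later rows make up. A row lasts 1/10 s, in which the tool goes at most 50 mm and 8.59 degrees, less where a joint would pass 70% of its speed; a pose out of reach is approached as far as the arm can. A call with a gripper value outside its range is refused whole. "grip" is the closure, from -1 (fully open) to 1 (shut), so that 0 is half open, set as the call begins (left out, the last holds). The fingers move at their own pace and stop on an object; "squeeze" is the grip in N (left out, the last holds). Time passes only in rows, so rows that repeat a pose let the fingers close. It gives the time, the measured TCP pose, the force and the opening at its end, in the units of the state.
- readout.get_obs(): the state, without advancing time (a new reading comes with each control period).
- cams.grab_frame(name): name is "scene" or "top" or "wrist"; returns a dict with "color" (384x512x3 uint8, blue, green, red), "intrinsics" (3x3 intrinsics, pixels), "xyz" and "rotation" of the camera in the world. Camera axes: x right, y up, looking along -z (the intrinsics and any distortion apply to the point x, -y, -z); pixel columns grow to the right and rows downward; lengths in mm; the calibration is good to about 2 mm. The wrist camera is an equidistant fisheye: a pixel r from the principal point sees the ray r / f radians off the axis. A picture is of the moment at which its call begins. There is no depth.
- workorder.finish_job(): hands the job in, once; it reports no verdict.
The state is a dict: "t": time; "joints": joint angles; "dq": joint speeds; "joint_efforts": joint torques, N m; "eef_pos": TCP position; "tool_rot": TCP orientation; "wrist_force": force on the tool from outside, world axes, zero at the start; "wrist_torque": the same for the moment, N m; "width": finger opening in mm.
Only numpy, scipy, OpenCV 4.12 (cv2) and the standard library are available. Lean on these libraries where they do the work, as an engineer would, in place of code of your own. Each camera call takes 0.05 s, during which the arm holds its last target.

## Working session

There is one attempt and no reset: what is moved stays moved. The work goes in short steps, Python scripts to look and compute and a tool call to move; the robot and the scene stay as the last step left them, time stands still between calls to the robot, and variables do not carry over. Pictures are saved under pics/ and viewed, and the job is handed in when it is done.

Besides the shell and the picture viewer there is one more tool, called after "Call:" in YAML: its name, and indented under it one key for each argument. step_arm: Moves the arm, as the interface text tells. Its arguments: {"type":"object","properties":{"targets":{"type":"array","items":{"type":"array","items":{"type":"array","items":{"type":"number"}}}},"grip":{"type":"number"},"squeeze":{"type":"number"}},"required":["targets"]}

```bash
mkdir -p pics; python3 - <<'E'
from cell import readout,cams
import cv2,pickle
print(readout.get_obs())
d={}
for n in ["scene","top","wrist"]:
    f=cams.grab_frame(n); d[n]=f
    cv2.imwrite(f"pics/{n}0.png",f["color"]); print(n,f["intrinsics"].tolist(),f["xyz"],f["rotation"], [k for k in f])
pickle.dump(d,open("f0.pkl","wb"))
E
```

```text
{'t': 0.0, 'joints': array([-1.27300697e+00,  3.42720097e-01,  1.52500049e+00,  1.71268602e-05,
        1.27541154e+00, -1.46015210e-01]), 'dq': array([ 9.30685435e-04, -1.82956176e-04, -5.55410205e-05,  2.57488624e-04,
       -2.47687319e-03,  4.68985792e-04]), 'joint_efforts': array([-8.55246071e-04, -4.31249285e+01, -2.44217134e+01,  7.16789486e-02,
        5.60505164e-02, -1.33373201e-04]), 'eef_pos': array([ 225.32183876, -473.74249932,  226.05210141]), 'tool_rot': array([-7.68139607e-04,  9.75480811e-01,  2.20083155e-01, -5.01897518e-05]), 'wrist_force': array([-0.20006365,  0.19212558, -0.33428342]), 'wrist_torque': array([ 0.02019352, -0.01310967,  0.02052284]), 'width': 91.97509369289119}
scene [[451.290126304344, 0.0, 258.14638077925696], [0.0, 451.290126304344, 191.9196187668351], [0.0, 0.0, 1.0]] [ -7.54146057 306.26510374 885.21767849] [-0.46768864 -0.16198674  0.29932235  0.81574124] ['color', 'intrinsics', 'xyz', 'rotation']
top [[379.16684391114495, 0.0, 256.92856033742726], [0.0, 379.16684391114495, 195.56908318931198], [0.0, 0.0, 1.0]] [ 470.92431485  -73.85902908 1125.10669717] [ 0.70939013  0.04342455 -0.03668673 -0.70251977] ['color', 'intrinsics', 'xyz', 'rotation']
wrist [[297.3186396354542, 0.0, 257.92936995113496], [0.0, 297.3186396354542, 188.2160427980959], [0.0, 0.0, 1.0]] [ 301.05255842 -437.81224192  384.87591723] [ 0.83540193 -0.13003056  0.0830912  -0.52753344] ['color', 'intrinsics', 'xyz', 'rotation']
```

View pics/scene0.png

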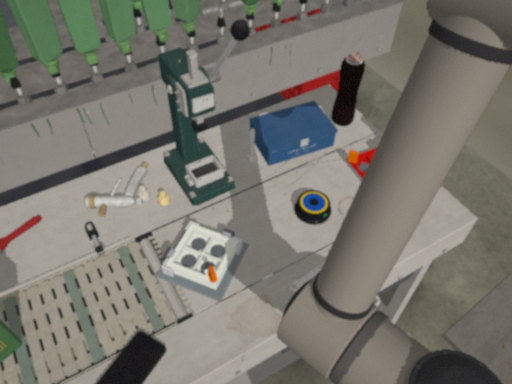

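View pics/top0.png

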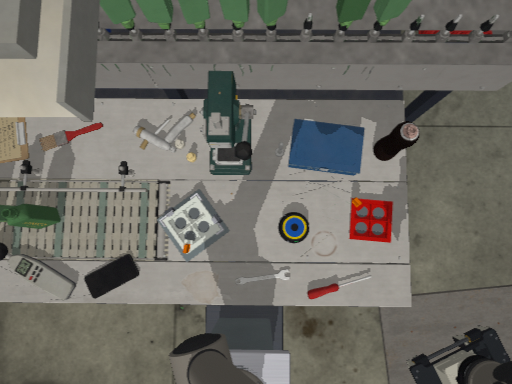

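View pics/wrist0.png

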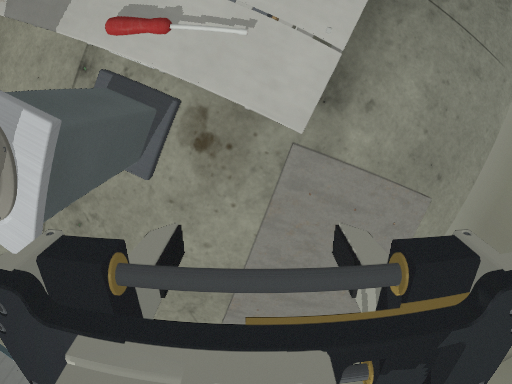

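The red tray at top (370,220) also has an orange tab but is the red look-alike. The white tray at top (193,225), with its tab at (187,247), sits on the grey stack and fits the description. I'll enlarge it to confirm.

```bash
cat > h.py <<'E'
import numpy as np
from scipy.spatial.transform import Rotation as R
def rot(q): return R.from_quat([q[1],q[2],q[3],q[0]])
def pix2(f,u,v,z):
    K=f["intrinsics"]; d=np.array([(u-K[0,2])/K[0,0],-(v-K[1,2])/K[1,1],-1.])
    d=rot(f["rotation"]).apply(d); o=np.array(f["xyz"]); return o+d*(z-o[2])/d[2]
def proj(f,P):
    K=f["intrinsics"]; c=rot(f["rotation"]).inv().apply(np.atleast_2d(P)-np.array(f["xyz"]))
    return np.c_[K[0,2]+K[0,0]*c[:,0]/-c[:,2], K[1,2]-K[1,1]*c[:,1]/-c[:,2]]
def proj_fish(f,P):
    K=f["intrinsics"]; c=rot(f["rotation"]).inv().apply(np.atleast_2d(P)-np.array(f["xyz"]))
    x,y,z=c[:,0],-c[:,1],-c[:,2]; r=np.hypot(x,y); th=np.arctan2(r,z)*K[0,0]
    return np.c_[K[0,2]+th*x/r,K[1,2]+th*y/r]
E
python3 - <<'E'
import pickle,cv2,numpy as np
d=pickle.load(open("f0.pkl","rb"))
a=d["top"]["color"][180:270,145:240]; b=d["scene"]["color"][210:300,150:255]
c=d["top"]["color"][100:190,90:260]; e=d["top"]["color"][190:260,260:360]
r=lambda i,s:cv2.resize(i,None,fx=s,fy=s,interpolation=cv2.INTER_CUBIC)
cv2.imwrite("pics/ca.png",np.hstack([r(a[:, :],4),r(b,4)])[:, :800])
cv2.imwrite("pics/cc.png",r(c,4)); cv2.imwrite("pics/ce.png",r(e,6))
E
```

```text
(no output)
```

View pics/ca.png

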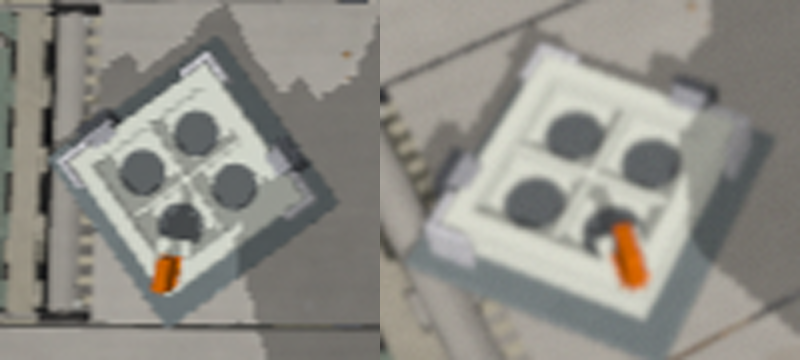

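View pics/cc.png

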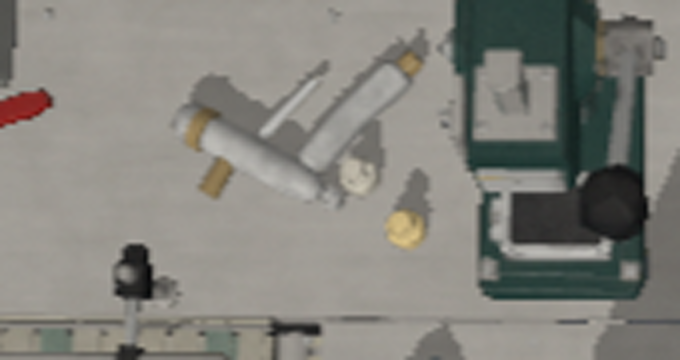

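View pics/ce.png

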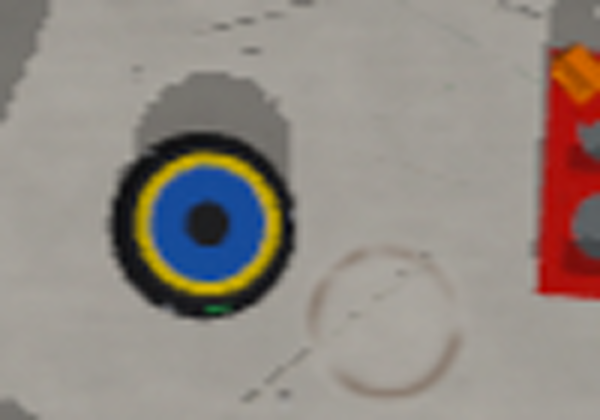

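White tray stack confirmed: white tray, grey base and aluminium guides, with the tab on the robot's side. The collars are at top (179,144) and (191,157). I haven't found the pin yet. Next I'll take rough positions and look for the pin.

```bash
python3 - <<'E'
import pickle,cv2,numpy as np
from h import *
d=pickle.load(open("f0.pkl","rb")); T=d["top"];S=d["scene"]
print("tab top cam z67/51", pix2(T,145+172/4,180+260/4,67), pix2(T,145+166/4,180+275/4,51))
print("tab scene", pix2(S,150+245/4,210+228/4,67), pix2(S,150+(622-380)/4,210+226/4,67))
print("holes mean z20",pix2(T,192.1,224.4,20), pix2(T,192.1,224.4,32))
print("reader top",pix2(T,260+207/6,190+224/6,31))
for p in [(179,144),(191,157)]: print("collar",pix2(T,*p,34))
print("stack base corners top z?", [pix2(T,145+x/4,180+y/4,18).round(0).tolist() for x,y in [(335,203),(168,325),(215,38)]])
c=S["color"][140:270,70:200]
cv2.imwrite("pics/cs.png",cv2.resize(c,None,fx=4,fy=4,interpolation=cv2.INTER_CUBIC))
c=S["color"][180:225,280:345]
cv2.imwrite("pics/cr.png",cv2.resize(c,None,fx=8,fy=8,interpolation=cv2.INTER_CUBIC))
E
```

```text
tab top cam z67/51 [451.66563685 126.52617163  67.        ] [440.87900834 133.45713182  51.        ]
tab scene [446.60628444 134.78632701  67.        ] [448.44185969 135.5911574   67.        ]
holes mean z20 [510.42646498 125.30097531  20.        ] [509.99752377 123.13836056  32.        ]
reader top [ 504.54199053 -171.71037497   31.        ]
collar [745.94719132 168.45224005  34.        ]
collar [707.23211334 131.85745293  34.        ]
stack base corners top z? [[493.0, 18.0, 18.0], [404.0, 137.0, 18.0], [613.0, 109.0, 18.0]]
```

View pics/cs.png

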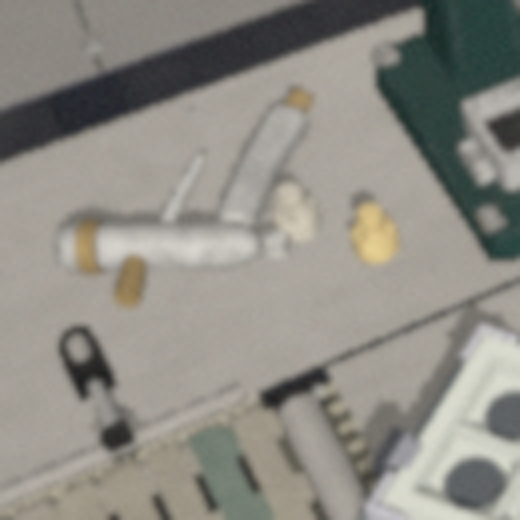

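View pics/cr.png

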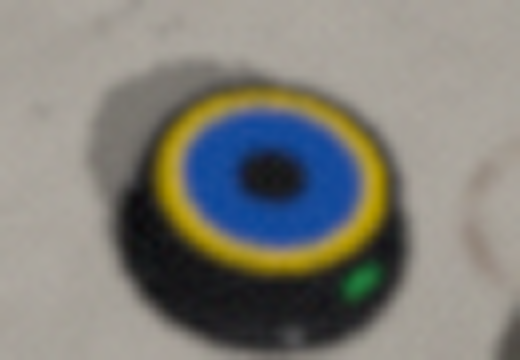

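```bash
python3 - <<'E'
import pickle,cv2,numpy as np
from h import *
d=pickle.load(open("f0.pkl","rb")); T=d["top"];S=d["scene"]
c=T["color"][110:300,230:430]
cv2.imwrite("pics/cp.png",cv2.resize(c,None,fx=3.1,fy=3.1,interpolation=cv2.INTER_CUBIC))
E
```

```text
(no output)
```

View pics/cp.png

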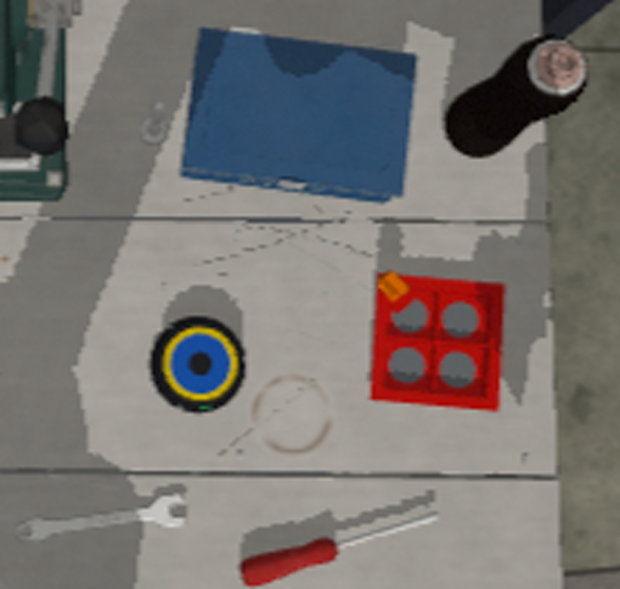

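The steel pin stands at top (279,149), far behind the reader and clear of the work. Moving above the tab now.

Call:
step_arm:
  targets:
    - [[4.5,-4.5,0,0,0,6],[7.5,-7.5,0,0,0,10],[11,-11,0,0,0,15],[14.5,-14.5,0,0,0,20],[18,-18,0,0,0,25]]
  grip: 0
  squeeze: 30

```text
t: 0.65
eef_pos: [309.3, -236.7, 226.6]
tool_rot: [-0.0, 1.0, 0.002, 0.0]
wrist_force: [1.0, -0.9, 0.0]
width: 56.4
```

Call:
step_arm:
  targets:
    - [[1.5,-4.3,0,0,0,2],[3,-8.6,0,0,0,4],[4.6,-12.9,0,0,0,6],[6.2,-17.2,0,0,0,8],[7.8,-21.5,0,0,0,8]]

```text
t: 1.15
eef_pos: [385.8, -21.1, 226.8]
tool_rot: [0.0, 0.998, -0.067, 0.0]
wrist_force: [0.2, -0.7, 0.3]
width: 46.0
```

Call:
step_arm:
  targets:
    - [[1.1,-4.5,0,0,0,0],[2.2,-9,0,0,0,0],[3,-13,0,0,0,0],[3.2,-15.8,0,0,0,0],[3.2,-15.8,0,0,0,0]]

```text
t: 1.65
eef_pos: [438.3, 132.2, 226.3]
tool_rot: [-0.0, 0.998, -0.064, -0.0]
wrist_force: [-0.6, -0.2, -0.2]
width: 45.7
```

```bash
python3 - <<'E'
from cell import readout,cams
import cv2,pickle
o=readout.get_obs(); print(o["t"],o["eef_pos"],o["tool_rot"],o["width"])
d={}
for n in ["wrist","top"]:
    f=cams.grab_frame(n); d[n]=f
    cv2.imwrite(f"pics/{n}1.png",cv2.resize(f["color"],None,fx=1.5,fy=1.5,interpolation=cv2.INTER_CUBIC))
pickle.dump(d,open("f1.pkl","wb"))
E
```

```text
1.65 [438.29458181 132.22224759 226.27553384] [-3.17456705e-04  9.97948921e-01 -6.40140068e-02 -2.40068246e-04] 45.67803805055901
```

View pics/wrist1.png

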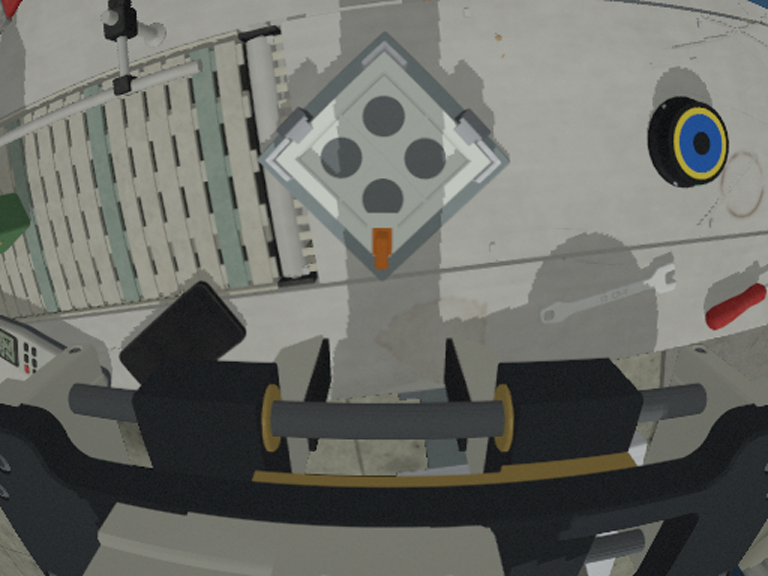

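The view shows the tray stack squared up, with the tab at about (382,240), the base corners at (385,33), (260,160), (508,158) and (382,279), and the reader window at (702,143). I'll fit poses.

```bash
cat > fit.py <<'E'
import pickle,cv2,numpy as np
from h import *
from scipy.optimize import least_squares
d=pickle.load(open("f1.pkl","rb")); W=d["wrist"]
px=np.array([(385,33),(260,160),(508,158),(382,279)])/1.5
def model(p):
    x,y,a,z=p; c,s=np.cos(a),np.sin(a); L=np.array([(110.3,0),(0,110.3),(0,-110.3),(-110.3,0)])
    return np.c_[x+c*L[:,0]-s*L[:,1],y+s*L[:,0]+c*L[:,1],np.full(4,z)]
r=least_squares(lambda p:(proj_fish(W,model(p))-px).ravel(),[508,123,-.12,15],x_scale=[1,1,.01,1]); print(r.x,np.degrees(r.x[2]),r.fun)
x,y,a,_=r.x
def tf(pl): 
    c,s=np.cos(a),np.sin(a); pl=np.array(pl,float); return np.c_[x+c*pl[:,0]-s*pl[:,1],y+s*pl[:,0]+c*pl[:,1],pl[:,2]]
rim=[(85,0,35),(0,85,35),(-85,0,35),(0,-85,35)]; tt=[(-69+i,j,67) for i,j in((12,5),(12,-5),(-12,-5),(-12,5))]; tb=[(-69+i,j,36) for i,j in((12,5),(12,-5),(-12,-5),(-12,5))]
for n,pf in(("wrist",proj_fish),("top",proj)):
    im=cv2.resize(d[n]["color"],None,fx=4,fy=4,interpolation=cv2.INTER_CUBIC)
    for P,c in((rim,(0,0,255)),(tt,(255,0,0)),(tb,(0,255,0))):
        cv2.polylines(im,[np.int32(pf(d[n],tf(P))*4+1.5)],True,c,1)
    u,v=pf(d[n],tf([(0,0,35)]))[0]*4; u,v=int(u),int(v); cv2.imwrite(f"pics/fit_{n}.png",im[max(0,v-300):v+300,max(0,u-350):u+350])
print("tab",tf([(-69,0,51)]))
# reader from wrist by minimising
f=lambda p:(proj_fish(W,[[p[0],p[1],31]])[0]-np.array([702,143])/1.5)
print("reader",least_squares(f,[504,-171],x_scale=1).x)
E
python3 fit.py
```

```text
[ 5.10855475e+02  1.26608449e+02 -1.31021035e-01 -5.62963060e+00] -7.506952329811165 [-0.71177494 -0.16465203 -0.323389   -0.44084117  0.0809288   1.19447892
  0.91458311 -0.62446829]
tab [[442.44687298 135.62305717  51.        ]]
reader [ 506.65841255 -172.17461239]
```

```bash
python3 -c "
import cv2,numpy as np
a=cv2.imread('pics/fit_wrist.png');print(a.shape);b=cv2.imread('pics/fit_top.png');print(b.shape)"
```

```text
(600, 700, 3)
(600, 700, 3)
```

View pics/fit_wrist.png

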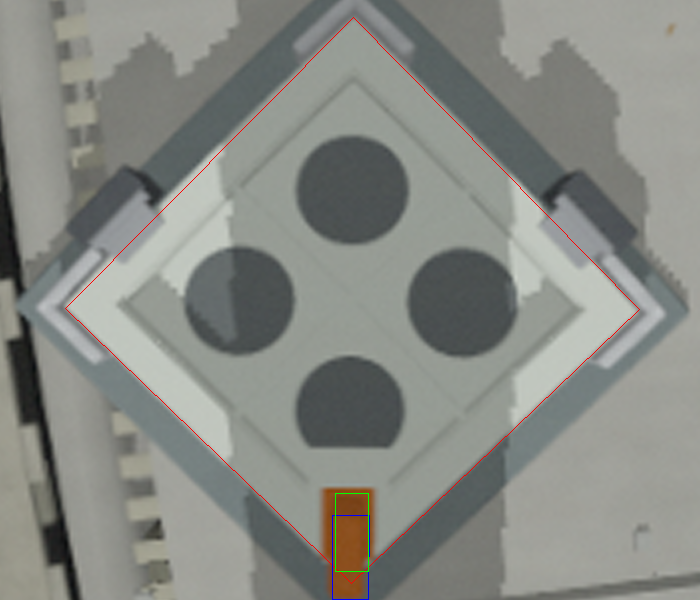

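View pics/fit_top.png

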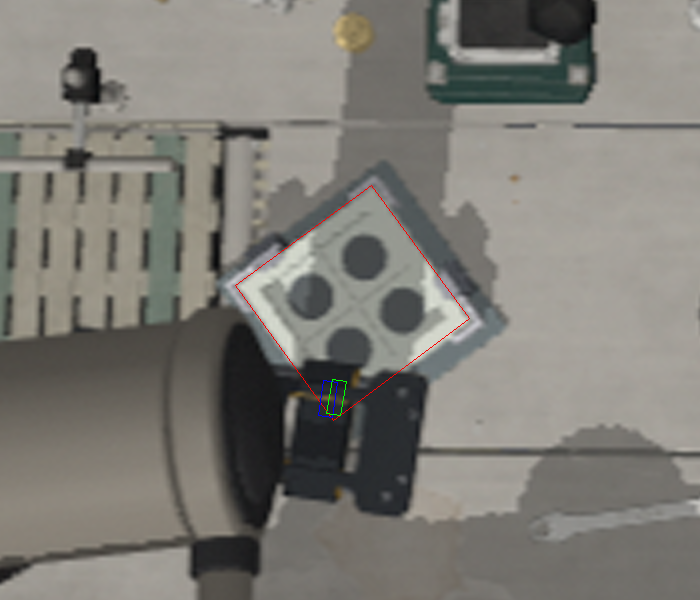

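```bash
cat >> fit.py <<'E'
im=cv2.resize(W["color"],None,fx=8,fy=8,interpolation=cv2.INTER_CUBIC)
for P,c in((rim,(0,0,255)),(tt,(255,0,0)),(tb,(0,255,0))):
    cv2.polylines(im,[np.int32(proj_fish(W,tf(P))*8+3.5)],True,c,1)
cv2.imwrite("pics/tab.png",im[1150:1550,1800:2300])
E
python3 fit.py >/dev/null
```

```text
(no output)
```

View pics/tab.png

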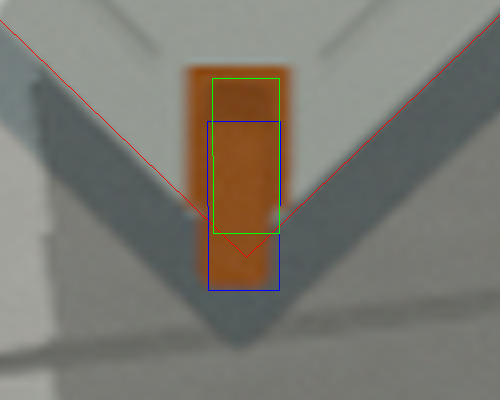

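Tab fitted at about (442.5,136.5,51), with a wider orange foot under the upright. Descending to a TCP height of about 90 first, then I'll check.

Call:
step_arm:
  targets:
    - [[0.3,-0.4,3,0,0,0],[0.3,-0.4,7,0,0,0],[0.3,-0.4,11,0,0,0],[0.3,-0.4,13.5,0,0,0],[0.3,-0.4,13.5,0,0,0]]

```text
t: 2.25
eef_pos: [439.1, 131.3, 89.0]
tool_rot: [0.001, 0.998, -0.067, -0.004]
wrist_force: [-0.5, 0.3, 0.9]
width: 45.8
```

```bash
python3 - <<'E'
from cell import readout,cams
import cv2,pickle
from h import *
f=cams.grab_frame("wrist");o=readout.get_obs(); print(o["t"],o["eef_pos"],o["tool_rot"],o["width"])
pickle.dump(f,open("f2.pkl","wb"))
im=cv2.resize(f["color"],None,fx=3,fy=3,interpolation=cv2.INTER_CUBIC)
u,v=proj_fish(f,o["eef_pos"])[0]*3; print(u/3,v/3)
P=[(442.5,136.5,67),(442.5,136.5,36)]
for p in proj_fish(f,P)*3: cv2.circle(im,(int(p[0]),int(p[1])),4,(255,0,0),-1)
cv2.imwrite("pics/w2.png",im[560:1152,370:1170])
E
```

```text
2.3 [440.69662487 131.72548236  90.98456681] [ 4.71841137e-04  9.97764537e-01 -6.68054486e-02 -1.65459527e-03] 45.92072705764421
258.00830896520984 239.4384121995304
```

View pics/w2.png

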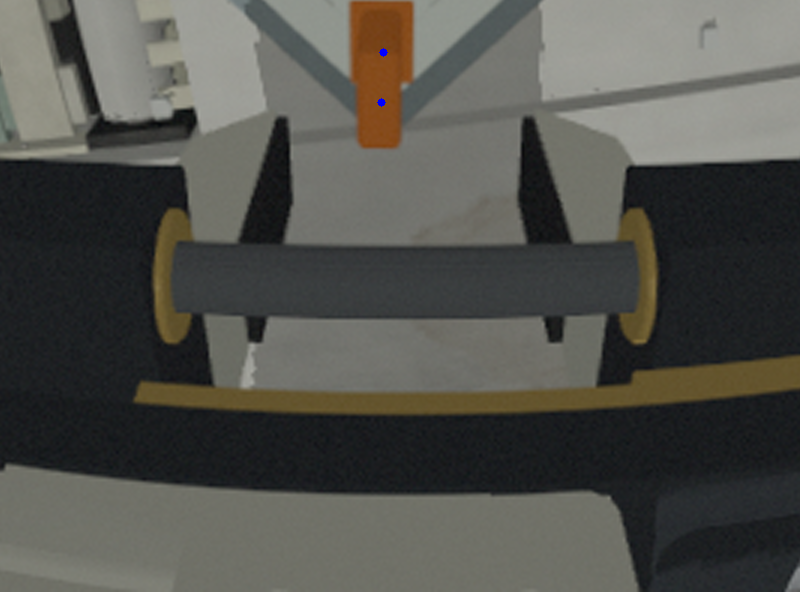

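Call:
step_arm:
  targets:
    - [[0,0,0,0,0,0]]

```text
t: 2.4
eef_pos: [442.6, 132.4, 93.0]
tool_rot: [-0.0, 0.998, -0.067, 0.001]
wrist_force: [-0.2, -0.2, 0.1]
width: 46.2
```

```bash
python3 - <<'E'
from cell import readout
o=readout.get_obs(); print(o["t"],o["eef_pos"],o["tool_rot"],o["joints"],o["dq"])
E
```

```text
2.4 [442.55586468 132.37161119  93.01033783] [-9.90685784e-05  9.97782837e-01 -6.65464075e-02  9.87824334e-04] [ 1.24606705e-01  3.92959251e-01  1.87521573e+00 -2.36423551e-04
  8.71440384e-01  1.82874635e+00] [ 0.0078586  -0.01378855 -0.01054256  0.00169732 -0.00556235  0.00153301]
```

Call:
step_arm:
  targets:
    - [[0,-0.4,1.5,0,0,0],[0,-0.4,3.2,0,0,0],[0,-0.4,4.3,0,0,0],[0,-0.4,4.8,0,0,0],[0,-0.4,5.0,0,0,0]]

```text
t: 2.9
eef_pos: [442.6, 136.8, 42.1]
tool_rot: [-0.0, 0.998, -0.066, 0.0]
wrist_force: [-0.6, -0.8, 1.4]
width: 45.9
```

Call:
step_arm:
  targets:
    - [[0,0,0,0,0,0],[0,0,0,0,0,0]]

```text
t: 3.1
eef_pos: [442.6, 136.9, 42.3]
tool_rot: [-0.0, 0.998, -0.066, 0.001]
wrist_force: [0.9, 0.2, -1.1]
width: 45.7
```

```bash
python3 - <<'E'
from cell import readout,cams
import cv2,pickle
from h import *
f=cams.grab_frame("wrist");o=readout.get_obs(); print(o["t"],o["eef_pos"],o["tool_rot"],o["width"],o["wrist_force"])
im=cv2.resize(f["color"],None,fx=3,fy=3,interpolation=cv2.INTER_CUBIC)
P=[(442.5,136.5,67),(442.5,136.5,36)]
for p in proj_fish(f,P)*3: cv2.circle(im,(int(p[0]),int(p[1])),4,(255,0,0),-1)
cv2.imwrite("pics/w3.png",im[500:1000,370:1170])
E
```

```text
3.15 [442.59410221 136.93586119  42.22899382] [-6.43933105e-05  9.97817612e-01 -6.60279938e-02  5.59610027e-04] 45.80765430017634 [-0.13594995 -0.06968337 -0.2223166 ]
```

View pics/w3.png

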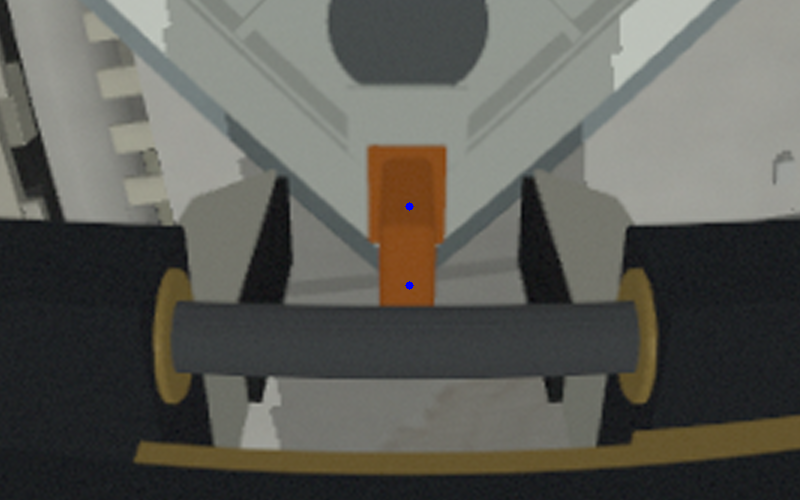

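The tab, at (407,250) in the crop, is centred between the finger pads at (285) and (525). Closing.

Call:
step_arm:
  targets:
    - [[0,0,0,0,0,0],[0,0,0,0,0,0],[0,0,0,0,0,0],[0,0,0,0,0,0],[0,0,0,0,0,0]]
  grip: 1
  squeeze: 35

```text
t: 3.65
eef_pos: [442.2, 136.9, 41.7]
tool_rot: [0.0, 0.998, -0.066, 0.0]
wrist_force: [0.7, -0.1, 0.4]
width: 10.7
```

Call:
step_arm:
  targets:
    - [[0,0,0,0,0,0],[0,0,0,0,0,0]]

```text
t: 3.85
eef_pos: [442.2, 136.9, 41.7]
tool_rot: [0.0, 0.998, -0.066, -0.0]
wrist_force: [1.0, 0.3, 0.6]
width: 9.9
```

Gripped at 9.9 mm. Peeling about the far corner, with a pitch that tips the tab up.

Call:
step_arm:
  targets:
    - [[0.02,0,-0.27,0,-1,0],[0.04,0,-0.54,0,-2,0],[0.07,0,-0.8,0,-3,0],[0.11,0,-1.07,0,-4,0],[0.15,0,-1.34,0,-5,0]]

```text
t: 4.35
eef_pos: [442.9, 136.7, 54.8]
tool_rot: [-0.003, 0.997, -0.066, -0.045]
wrist_force: [-0.5, 0.9, -2.9]
width: 10.0
```

```bash
python3 - <<'E'
from cell import readout,cams
import cv2
f=cams.grab_frame("wrist");o=readout.get_obs(); print(o["t"],o["eef_pos"],o["tool_rot"],o["width"],o["wrist_force"],o["wrist_torque"])
cv2.imwrite("pics/w4.png",cv2.resize(f["color"],None,fx=1.5,fy=1.5,interpolation=cv2.INTER_CUBIC))
E
```

```text
4.4 [443.04758677 136.63760632  55.03094067] [-0.00278965  0.99678927 -0.06603349 -0.04519901] 9.683914328302222 [-2.27439301 -0.3708307  -2.07720188] [0.10179122 0.36545143 0.01208776]
```

View pics/w4.png

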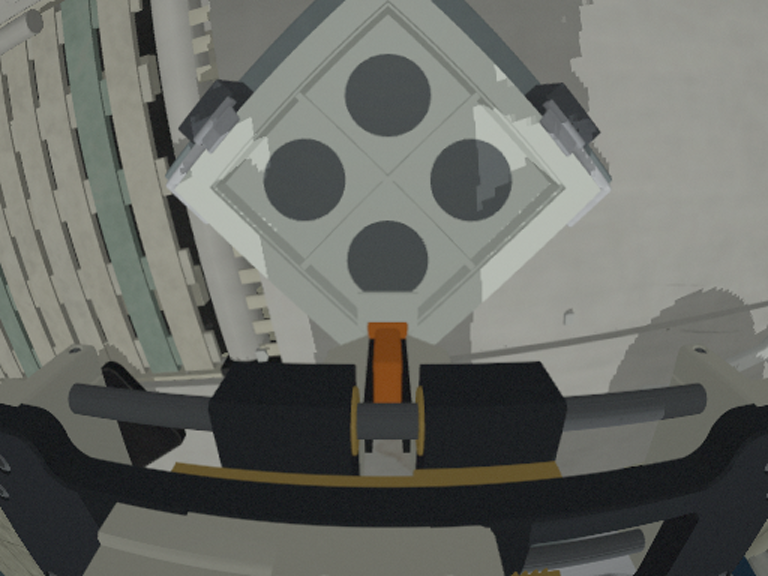

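Call:
step_arm:
  targets:
    - [[0.02,0,-0.27,0,-1,0],[0.04,0,-0.54,0,-2,0],[0.04,0,-0.54,0,-2,0],[0.04,0,-0.54,0,-2,0],[0.04,0,-0.54,0,-2,0]]

```text
t: 4.9
eef_pos: [443.8, 136.6, 60.3]
tool_rot: [-0.004, 0.996, -0.066, -0.061]
wrist_force: [-4.4, 0.3, -2.1]
width: 9.5
```

Call:
step_arm:
  targets:
    - [[0.02,0,-0.27,0,-1,0],[0.04,0,-0.54,0,-2,0],[0.07,0,-0.8,0,-3,0],[0.11,0,-1.07,0,-4,0],[0.15,0,-1.34,0,-5,0]]

```text
t: 5.4
eef_pos: [447.5, 136.2, 73.8]
tool_rot: [-0.007, 0.992, -0.066, -0.105]
wrist_force: [-5.1, 0.9, -1.7]
width: 9.6
```

```bash
python3 - <<'E'
from cell import readout,cams
import cv2
f=cams.grab_frame("wrist");o=readout.get_obs(); print(o["t"],o["eef_pos"],o["tool_rot"],o["width"],o["wrist_force"],o["wrist_torque"])
cv2.imwrite("pics/w5.png",cv2.resize(f["color"],None,fx=1.5,fy=1.5,interpolation=cv2.INTER_CUBIC))
E
```

```text
5.45 [447.9887935  136.13164577  74.04086735] [-0.00701631  0.99222646 -0.0657955  -0.10539628] 9.50387459839702 [-6.96394547  0.95779627 -0.4682113 ] [ 0.14239996  1.16596556 -0.01782267]
```

View pics/w5.png

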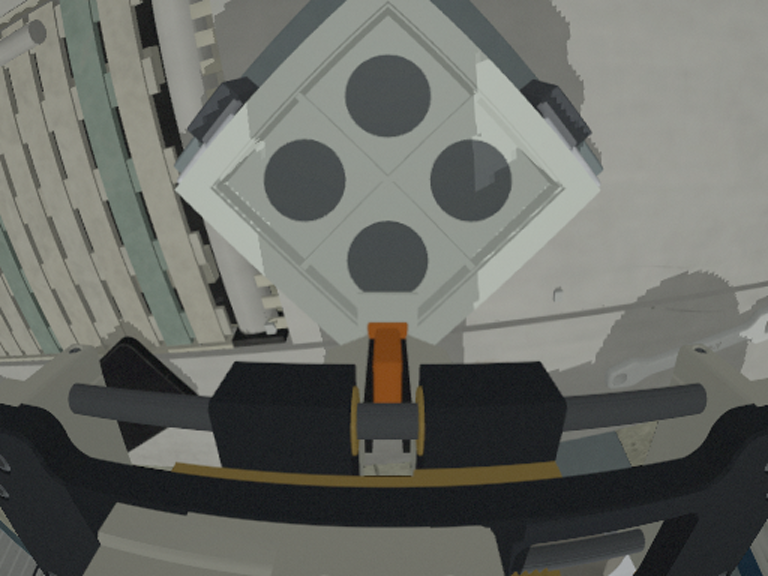

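The clip flaps have slipped under the rim, leaving only the outer hinge blocks at (222,110) and (557,112). There's a mild forward push of 7 N, so I'll lift straight up with a slight back-off.

Call:
step_arm:
  targets:
    - [[-0.41,0,-0.94,0,0,0],[-0.62,0,-1.92,0,0,0],[-0.94,0,-3.38,0,0,0],[-1.25,0,-4.85,0,0,0],[-1.57,0,-6.32,0,0,0]]

```text
t: 5.95
eef_pos: [446.9, 136.5, 140.7]
tool_rot: [-0.007, 0.993, -0.066, -0.102]
wrist_force: [-0.3, 0.3, -0.3]
width: 9.5
```

```bash
python3 - <<'E'
from cell import readout,cams
import cv2
f=cams.grab_frame("wrist");g=cams.grab_frame("scene");o=readout.get_obs(); print(o["t"],o["eef_pos"],o["tool_rot"],o["width"],o["wrist_force"],o["wrist_torque"])
cv2.imwrite("pics/w6.png",f["color"]);cv2.imwrite("pics/s6.png",g["color"])
E
```

```text
6.05 [447.86976126 136.63417176 141.5331195 ] [-0.00742048  0.99275736 -0.06562724 -0.10035346] 9.912341225386793 [ 0.22502318 -0.89653877 -0.49913238] [ 0.05170241 -0.10316801  0.0165276 ]
```

View pics/w6.png

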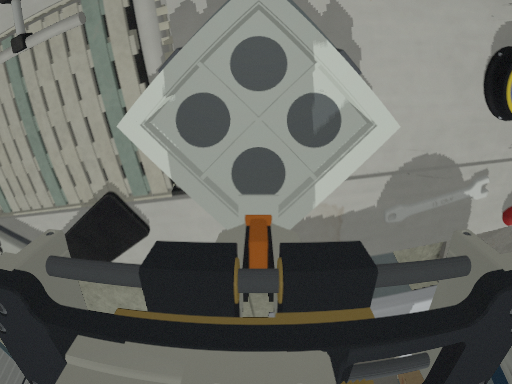

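View pics/s6.png

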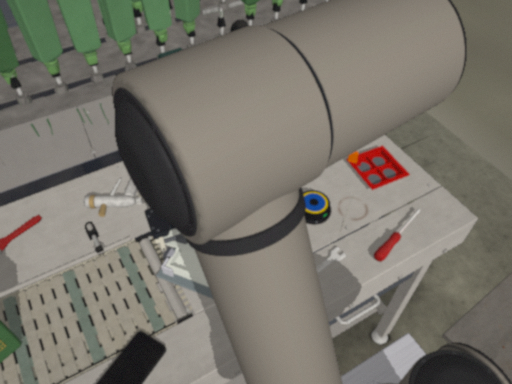

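The tray is lifted clear and held without slip (same view in the wrist image). Levelling it now.

Call:
step_arm:
  targets:
    - [[-0.1,0,-0.5,0,4,0],[-0.2,0,-0.9,0,8,0],[-0.2,0,-0.9,0,11.6,0],[-0.2,0,-0.9,0,11.6,0],[-0.2,0,-0.9,0,11.6,0]]

```text
t: 6.55
eef_pos: [445.6, 136.6, 148.2]
tool_rot: [-0.0, 0.998, -0.066, -0.003]
wrist_force: [-0.3, 0.7, -0.9]
width: 9.8
```

```bash
python3 - <<'E'
from cell import readout
from h import *
o=readout.get_obs(); print(o["t"],o["eef_pos"],rot(o["tool_rot"]).as_matrix().round(4))
M=rot(o["tool_rot"]).as_matrix(); print(M.T@(np.array([437.1,-163,146])-o["eef_pos"]))
E
```

```text
6.55 [445.57416224 136.56971566 148.17782983] [[ 9.913e-01 -1.315e-01 -6.900e-03]
 [-1.315e-01 -9.913e-01  1.100e-03]
 [-7.000e-03 -2.000e-04 -1.000e+00]]
[ 31.00482101 298.08325264   1.90905142]
```

Call:
step_arm:
  targets:
    - [[0.2,1.5,0,0,0,0],[0.4,4,0,0,0,0],[0.7,7,0,0,0,0],[1.0,10,0,0,0,0],[1.4,13,0,0,0,0]]

```text
t: 7.05
eef_pos: [442.6, 4.4, 147.6]
tool_rot: [-0.0, 0.998, -0.066, -0.004]
wrist_force: [0.4, -0.3, -0.9]
width: 9.8
```

Call:
step_arm:
  targets:
    - [[0.3,3,0,0,0,0],[0.6,6,0,0,0,0],[1.0,9.5,0,0,0,0],[1.4,13,0,0,0,0],[1.6,15.5,0,0,0,0]]

```text
t: 7.55
eef_pos: [438.0, -152.7, 147.5]
tool_rot: [-0.0, 0.998, -0.067, -0.004]
wrist_force: [0.1, 0.1, 0.2]
width: 9.8
```

Call:
step_arm:
  targets:
    - [[0.1,1.0,0,0,0,0],[0.1,1.3,0,0,0,0],[0.1,1.3,0,0,0,0],[0.1,1.3,0,0,0,0],[0.1,1.3,0,0,0,0]]

```text
t: 8.05
eef_pos: [436.9, -162.0, 147.7]
tool_rot: [-0.0, 0.998, -0.065, -0.004]
wrist_force: [-0.1, 1.2, -0.6]
width: 9.5
```

```bash
python3 - <<'E'
from cell import readout,cams
import cv2,pickle
from h import *
d={}
for n in("wrist","top","scene"):
    d[n]=cams.grab_frame(n); cv2.imwrite(f"pics/{n}7.png",d[n]["color"])
o=readout.get_obs(); print(o["t"],o["eef_pos"],o["width"],o["wrist_force"],o["wrist_torque"],abs(o["dq"]).max())
M=rot(o["tool_rot"]).as_matrix();print(M.round(4)); print("centre",o["eef_pos"]+M@np.array([69,0,10]))
pickle.dump((d,o),open("f7.pkl","wb"))
im=np.hstack([d["top"]["color"][140:300,180:380],d["scene"]["color"][140:300,220:420]])
cv2.imwrite("pics/m7.png",cv2.resize(im,None,fx=2,fy=2,interpolation=cv2.INTER_CUBIC))
E
```

```text
8.2 [ 436.8846053  -162.37504293  147.75675294] 9.90228012334554 [ 0.34107603  0.42250801 -0.81112164] [ 0.03769461  0.02099032 -0.05353516] 0.006242618258292323
[[ 9.914e-01 -1.308e-01 -6.800e-03]
 [-1.308e-01 -9.914e-01  9.000e-04]
 [-6.900e-03  0.000e+00 -1.000e+00]]
centre [ 505.22226135 -171.39096526  137.28403077]
```

View pics/wrist7.png

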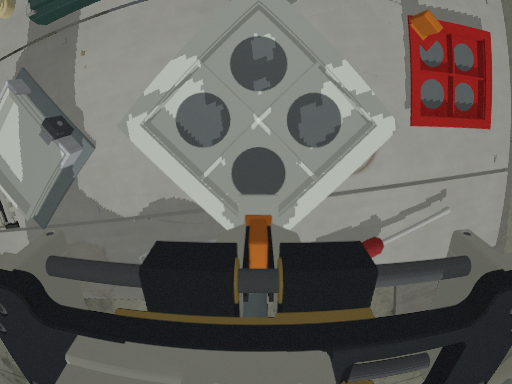

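View pics/m7.png

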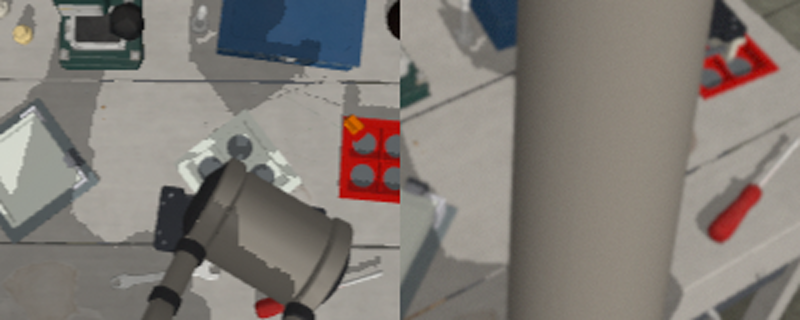

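```bash
python3 - <<'E'
import pickle
from h import *
d,o=pickle.load(open("f7.pkl","rb")); M=rot(o["tool_rot"]).as_matrix()
for L in[(69,85,7),(69,-85,7),(154,0,7)]: print(proj_fish(d["wrist"],o["eef_pos"]+M@np.array(L)))
a=np.arctan2(M[1,0],M[0,0])
print("top centre hole mean pred",proj(d["top"],[[505.2,-171.4,137]]))
E
```

```text
[[401.03890686 127.28162569]]
[[117.88868193 126.86282168]]
[[259.94964051 -23.5661939 ]]
top centre hole mean pred [[298.03292889 225.85649795]]
```

The rim corners in the wrist view, at (119,124) and (396,124), match the predicted (118,127) and (401,127). So the tray is level and centred to within a few mm. Handing in.

```bash
python3 - <<'E'
from cell import workorder
print(workorder.finish_job())
E
```

```text
the job is handed in; nothing more can be done
None
```

I pinched the white tray by its orange tab and tipped it about 12° on its far corner until both clip flaps slipped under the rim. I then lifted it clear, levelled it and carried it to the reader. I handed the job in while holding it there, at about t = 8.2 s of 42 s; no verdict came back.

- **Position:** working from the arm pose and the grip, the tray centre is at about (505, -171, 137) mm. The reader window fits at about (505.5, -172, 31), so the tray is within about 2 mm of the axis and 106 mm above it. My two fits of the window disagreed by about 2 mm.
- **Level and grip:** the tool tilts less than 0.01 rad, and the tray showed no visible slip in the pads. The finger opening reads 9.9 mm on the 10 mm tab, and the arm is still.
- **Cross-check:** the rim corners seen by the wrist camera match the predicted pixels within 3 to 5 px.
- **Contacts:** I saw no sign of contact with the reader. The collars and pin stood well clear of the path, but I did not re-measure their positions at the end. The highest force I read was about 7 N, a sideways push during the peel, which went away on lifting.
- **Not seen:** the reader is hidden under the tray in the last pictures, so the centring was checked against its earlier fit rather than seen directly.

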